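# Hold a turned finial down in the sprung ring of the centre-marking jig

## Task

Take the dark finial by its tenon (the plain round peg on top), set it ball-down and upright in the ring of the centre-marking jig, and press it straight down against the springs until the ring plate is fully home on its stops, so that the sprung point underneath bites the middle of the button. The springs lift it again if you let go, so keep your grip and finish still holding it there, pressed home, upright and steady, ready for the carver to draw the pencil round the ball. Leave the pale finial (already marked), the roll of tape and the pencil where they are.

Things in the scene. Friction and masses are not known exactly. Their poses are not given: they have to be found in the camera images.
- dark_finial: Loose turned finial of dark brown wood, about 0.13 kg, standing upright. Origin: centre of its underside; z up along its axis (round about it). Upward from the origin: button 28 mm wide (0-4 mm), ball 64 mm in diameter (centre at 33 mm), bead 41 mm wide (65-72 mm), plain round tenon 24 mm in diameter (72-122 mm). Grip the tenon; fingertips may rest on the bead.
- tenon (a point): Middle of the dark finial's tenon, on its axis, 97 mm above the finial's origin and 25 mm below its top; z as the finial's.
- pale_finial: The same finial in pale wood, already marked; a bystander that stays standing. Same size and origin as the dark one.
- marking_jig: Centre-marking jig, fixed to the table. Origin: centre of its underside, on the table. Grey steel bed 150 (x) x 130 (y) x 14 mm; four corner posts at x, y = +-45 mm with nuts up to 61 mm high; on them a sprung square aluminium plate, 112 mm wide and 10 mm thick, its top 50 mm above the table when up, with a steel seat ring in its middle and a sprung steel point beneath.
- ring_center (a point): Centre of the jig's steel seat ring (round wire 6 mm thick, 54 mm across its centre line, 48 mm clear inside), at the height of the wire's centre: 51 mm above the table when up. It goes down with the ring plate; z up. A finial seated in the ring has its origin (its underside) 10.7 mm below this point.
- sprung_ring (a joint): How far the ring plate is pressed down (m): 0 up, 0.018 on its stops. The springs need about 4 N before it moves and about 12 N on the stops, plus up to 5 N for the marking point. It springs up again when released; the weight of a finial alone does not sink it.
- marking_point (a joint): How far the sprung steel marking point under the middle of the ring is pushed down (m): 0 up. A centred, seated finial meets it after about 10 mm of ring travel and has pushed it down 0.007 to 0.008 when the ring is on its stops; held 2 or 3 mm off centre, the ball rides higher on the ring and pushes it less.
- pencil: Red carpenter pencil, 165 x 7 mm, lying on the table; a bystander.
- masking_tape: Roll of masking tape, 93 mm wide, 19 mm high, lying on the table; a bystander.
Things that resemble listed ones, but are neither listed nor needed, are in the scene too. What is shaped like the dark_finial but orange is not meant.

How it is judged:
By the outcome, as a careful person would: the job done as asked, in the order asked, and still so for the second after the job is handed in, while the arm keeps its last pose, push and grip.
It also fails if it takes over 42 s, if anything falls off the work surface, if the arm or the gripper's body presses on something with over 40 N, if the wrist force passes 120 N, or if a joint passes its speed limit or range.

## Robot

A 6-joint arm with a two-finger parallel gripper is mounted at the origin on a cart in front of the work surface, level with it; the furniture and walls round the work are solid. World frame = base frame: x ahead of the robot, y to its left, z up, the work surface at z = 0. Lengths are in m, angles in rad, forces in N, time in s.
With the tool pointing down it reaches from about 0.35 to 0.85 m from the base axis. Payload 8.1 kg.
Tool frame: the origin (TCP) lies on the centre line of the jaws, within the pads' length; the fingertips stand 22 mm ahead of it and the grasp point (between the pads) lies 3 mm ahead of it; z points along the fingers, y is the line along which they close (so a half turn about z gives the same grasp; the last joint's range is limited). The gripper opens to 93 mm and grips with 3 to 60 N. Pads are 15 mm wide; open, the fingers measure 128 mm over their backs; the gripper's body (75 mm by 188 mm) begins 65 mm behind the grasp point.
Start: joints at [1.215, 0.13, 1.488, -0, 1.523, -0.085], TCP at [0.16, 0.578, 0.241] pointing down, gripper open.
Joint ranges: [-2.96, 2.96], [-0.89, 2.26], [0.02, 2.5], [-1.34, 4.48], [0, 2.73], [-2.66, 2.66]. Speed limits (rad/s): [2.39, 2.39, 2.79, 3.14, 3.14, 3.14].

## Interface

Orientations are given as [roll, pitch, yaw] about the fixed x, y, z axes, in that order (R = Rz(yaw) Ry(pitch) Rx(roll)).
In Python, from workcell import * gives the robot as it stands.
- The arm moves only by the tool arm_command, never from a script. Its argument "commands" is one flat list of numbers, 5 for each row, row after row: the opening, from -1 (shut) to 1 (fully open), then the shift along the tool's x, y, z in mm, then the turn about the tool's z in rad. A call has 1 to 8 rows; each row is the pose to reach, as a shift and turn from the pose commanded when the call began, along the tool's axes at that moment; what a row does not reach only later rows make up. A row lasts 1/8 s, in which the tool goes at most 62.5 mm and 10.7 degrees, less where a joint would pass 70% of its speed; a pose out of reach is approached as far as the arm can. A call with a gripper value outside its range is refused whole. The fingers move at their own pace and stop on an object; "newtons" is the grip in N (left out, the last holds). Time passes only in rows, so rows that repeat a pose let the fingers close. It gives the time, the measured TCP pose, the force, the opening and the grip force at its end, in the units of the state.
- state(): the state, without advancing time (a new reading comes with each control period).
- capture(name): name is "side" or "top" or "wrist"; returns the picture (420x560x3 uint8, red, green, blue); there is no depth.
- camera_model(name): a dict with "intrinsics" (3x3 intrinsics, pixels), "k1" (the pictures are not rectified: a ray, as slopes to the right and down, at radius r is drawn at 1 + k1 r^2 times it, then the intrinsics apply), "xyz" and "attitude" of the camera in the world; the wrist camera has in their place "tool_from_camera" (4x4, takes a point from camera to tool coordinates, whose origin is the TCP and whose axes are the flange's). Camera axes: x right, y down, z forward; pixel columns grow to the right and rows downward; lengths in m; the calibration is good to about 2 mm. A picture is of the moment at which its call begins: read the wrist's pose just before it. camera_model takes no time and is no camera call.
- job_done(): hands the job in; it is judged then, once.
The state is a dict: "t": time; "joint_positions": joint angles; "joint_vel": joint speeds; "joint_efforts": joint torques, N m; "eef_pos": TCP position; "tool_rot": TCP orientation; "ft_force": force on the tool from outside, world axes, zero at the start; "wrist_torque": the same for the moment, N m; "opening": finger opening in m; "grasp_force": force on a finger pad.
Only numpy, scipy, OpenCV 4.12 (cv2) and the standard library are available. Lean on these libraries where they do the work, as an engineer would, in place of code of your own. Each camera call takes 0.05 s, during which the arm holds its last target. There are 200 camera calls.

## Working session

There is one attempt and no reset: what is moved stays moved. The work goes in short steps, Python scripts to look and compute and a tool call to move; the robot and the scene stay as the last step left them, time stands still between calls to the robot, and variables do not carry over. Pictures are saved under pics/ and viewed, at most 10 in all, crops included, and the job is handed in when it is done.

Besides the shell and the picture viewer there is one more tool, called after "Emit:" as name(argument=value, ...), one argument or row to a line, values as JSON. arm_command: Moves the arm, as the interface text tells. Its arguments: {"type":"object","properties":{"commands":{"type":"array","items":{"type":"number"}},"newtons":{"type":"number"}},"required":["commands"]}

```bash
mkdir -p pics
cat > h.py <<'E'
from workcell import *
import numpy as np, cv2
from scipy.spatial.transform import Rotation as R
def cam(n,st=None):
    m=camera_model(n); K=np.array(m["intrinsics"]); 
    if "xyz" in m:
        a=np.array(m["attitude"]); Rm=a if a.shape==(3,3) else R.from_euler('xyz',a).as_matrix(); p=np.array(m["xyz"])
    else:
        T=np.array(m["tool_from_camera"]); st=st or state(); r=np.array(st["tool_rot"])
        Rt=r if r.shape==(3,3) else R.from_euler('xyz',r).as_matrix()
        Rm=Rt@T[:3,:3]; p=np.array(st["eef_pos"])+Rt@T[:3,3]
    return K,m["k1"],Rm,p
def ray(c,u,v):
    K,k,Rm,p=c; d=np.linalg.solve(K,[u,v,1.])[:2]; s=d.copy()
    for _ in range(30): s=d/(1+k*(s@s))
    return p,Rm@np.array([s[0],s[1],1.])
def onz(c,u,v,z):
    p,d=ray(c,u,v); return p+d*(z-p[2])/d[2]
def proj(c,X):
    K,k,Rm,p=c; q=Rm.T@(np.array(X)-p); s=q[:2]/q[2]; s=s*(1+k*(s@s)); return (K@[s[0],s[1],1])[:2]
def save(n,im): cv2.imwrite('pics/'+n+'.png',im[:,:,::-1])
E
python3 - <<'E'
from h import *
print(state())
for n in("top","side","wrist"): print(n,camera_model(n))
t=capture("top");s=capture("side");w=capture("wrist")
for n,i in(("top",t),("side",s),("wrist",w)): save(n+"0",i); np.save(n+"0.npy",i)
E
```

```text
{'t': 0.0, 'joint_positions': array([ 1.21462330e+00,  1.31146658e-01,  1.48928313e+00,  8.69242493e-06,
        1.52298187e+00, -8.54146567e-02]), 'joint_vel': array([-0.00119519,  0.00153312,  0.00103593, -0.00096637, -0.0001327 ,
        0.00012391]), 'joint_efforts': array([-3.11866033e-04, -5.59822190e+01, -4.91763926e+01,  7.66627654e-02,
        3.49953223e-02, -1.27782032e-04]), 'eef_pos': array([0.16027725, 0.57765072, 0.23959396]), 'tool_rot': array([-3.13978102e+00, -1.63830518e-04,  2.87083371e+00]), 'ft_force': array([-0.13187224,  0.05632698,  0.36749508]), 'wrist_torque': array([ 0.01693632, -0.04020453,  0.0193246 ]), 'grasp_force': 0.0, 'opening': 0.09302808057597843}
top {'intrinsics': array([[545.92509158,   0.        , 276.36027938],
       [  0.        , 545.92509158, 210.52336929],
       [  0.        ,   0.        ,   1.        ]]), 'k1': -0.21549313223788377, 'xyz': array([0.43180483, 0.14466688, 1.03945174]), 'attitude': array([-2.97518191, -0.02470473, -1.59269278])}
side {'intrinsics': array([[504.81799271,   0.        , 272.78946095],
       [  0.        , 504.81799271, 198.98029053],
       [  0.        ,   0.        ,   1.        ]]), 'k1': 0.005144158105668563, 'xyz': array([0.35356415, 0.93591336, 0.37880949]), 'attitude': array([-1.89424926e+00,  1.29910567e-03, -2.87053937e+00])}
wrist {'intrinsics': array([[304.50676612,   0.        , 276.50484163],
       [  0.        , 304.50676612, 209.47966982],
       [  0.        ,   0.        ,   1.        ]]), 'k1': -0.05313591460594974, 'tool_from_camera': array([[-8.18500260e-04, -9.58670292e-01, -2.84518191e-01,
         7.97144507e-02],
       [ 9.99999595e-01, -8.91389206e-04,  1.26699884e-04,
         1.21817125e-03],
       [-3.75079859e-04, -2.84517972e-01,  9.58670633e-01,
        -1.43970996e-01],
       [ 0.00000000e+00,  0.00000000e+00,  0.00000000e+00,
         1.00000000e+00]])}
```

View pics/top0.png

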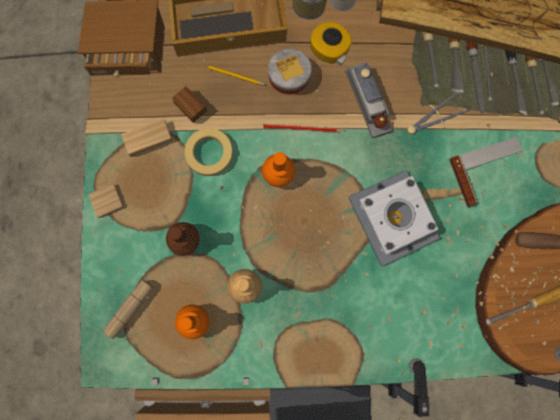

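View pics/side0.png

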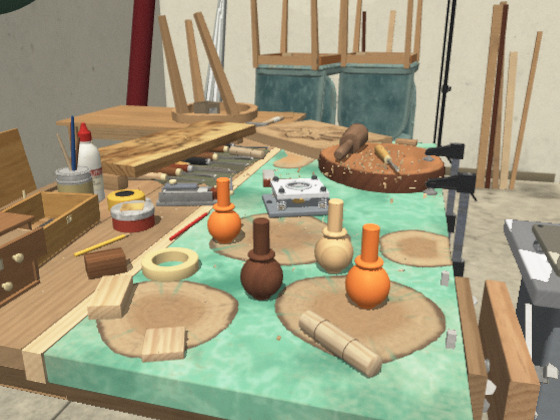

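Top view: the dark finial is at about (183,239). It could be confused with the orange finials at (279,170) and (192,322), the pale one at (245,286), and the dark block at (190,103). The jig is at (400,215). In the side view the dark finial is at (262,265). I choose the dark brown one and check it in a close crop.

Run:
```python
from h import *
t=np.load("top0.npy");s=np.load("side0.npy")
a=cv2.resize(t[215:265,150:215],(390,300),interpolation=cv2.INTER_CUBIC)
b=cv2.resize(t[165:270,345:450],(400,400),interpolation=cv2.INTER_CUBIC)
c=cv2.resize(s[210:310,230:295],(195,300),interpolation=cv2.INTER_CUBIC)
d=cv2.resize(s[165:225,255:340],(390,275),interpolation=cv2.INTER_CUBIC)
o=np.zeros((600,800,3),np.uint8);o[:300,:390]=a;o[:400,400:]=b;o[300:,:195]=c
d=cv2.resize(s[168:222,255:340],(315,200),interpolation=cv2.INTER_CUBIC);o[400:,400:715]=d
save("crop1",o)
```

```text
(no output)
```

View pics/crop1.png

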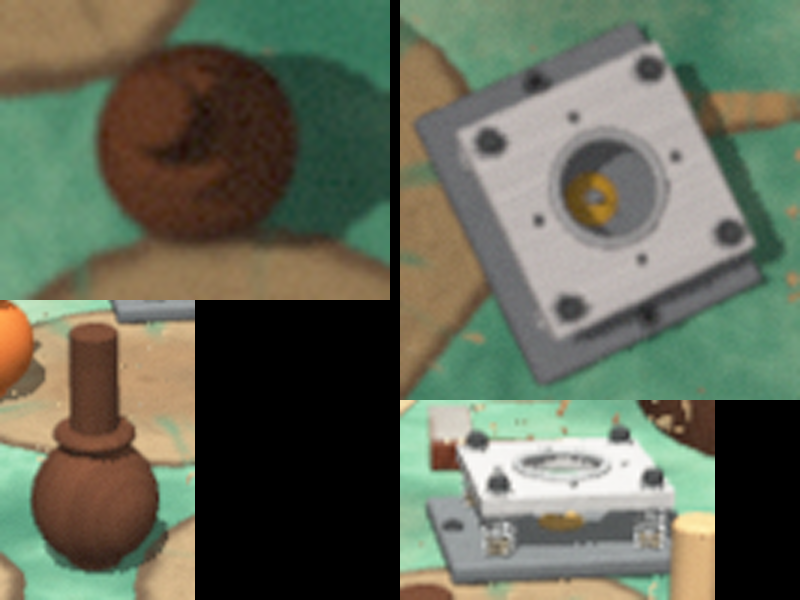

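The crop confirms it: one dark brown finial standing on the table beside the slabs. The ring is at top (400,214) and side (298,185.5).

Run:
```python
from h import *
T=cam("top");S=cam("side")
def tri(a,b):
    p,d=ray(T,*a);q,e=ray(S,*b);A=np.array([d,-e]).T
    t=np.linalg.lstsq(A,q-p,rcond=None)[0];x,y=p+d*t[0],q+e*t[1];return (x+y)/2,np.linalg.norm(x-y)
t=np.load("top0.npy");s=np.load("side0.npy")
print("ball",tri((182.5,238.5),(261.4,278)),onz(T,182.5,238.5,.033),onz(S,261.4,278,.033))
print("tenon top side",onz(S,260.8,220,.122),"top",onz(T,176.3+.7,231.7,.122))
print("ring",tri((399.6,213.8),(298.2,185.2)),onz(T,399.6,213.8,.052),onz(S,298.2,185.2,.052))
n=[onz(T,345+(x-400)*.2625-.4,165+y*.2625-.4,.061) for x,y in((490,142),(650,68),(730,232),(571,308))]
print(np.array(n),np.mean(n,0)); e=n[1]-n[0]; print(np.degrees(np.arctan2(e[1],e[0])),np.linalg.norm(e))
print("pale",onz(T,245,286,.033),"orange",onz(T,279,170,.05),onz(T,192,322,.033))
print("tape",onz(T,209,152,.019))
```

```text
ball (array([0.5507823 , 0.29219322, 0.02961077]), np.float64(0.0006295921035435163)) [0.55069127 0.29177263 0.033     ] [0.5485416  0.29845727 0.033     ]
tenon top side [0.55025479 0.29312211 0.122     ] top [0.55194657 0.28823195 0.122     ]
ring (array([ 0.58696812, -0.11321792,  0.05122971]), np.float64(3.914688742961345e-05)) [ 0.58686661 -0.11301384  0.052     ] [ 0.58639873 -0.11074796  0.052     ]
[[ 0.6087773  -0.05270758  0.061     ]
 [ 0.64444986 -0.13485688  0.061     ]
 [ 0.56234413 -0.17000507  0.061     ]
 [ 0.52728379 -0.08836951  0.061     ]] [ 0.58571377 -0.11148476  0.061     ]
-66.52755978682848 0.08956025452634461
pale [0.4610342  0.17668797 0.033     ] orange [0.67396377 0.10998531 0.05      ] [0.396604   0.27475767 0.033     ]
tape [0.719847   0.24362705 0.019     ]
```

View pics/wrist0.png

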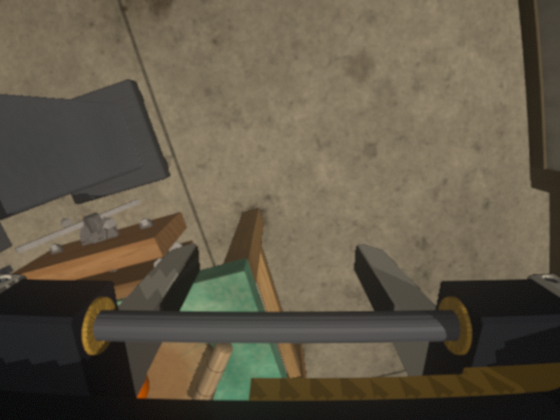

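```bash
cat >> h.py <<'E'
def shift(X):
    st=state(); r=R.from_euler('xyz',st["tool_rot"]).as_matrix()
    return np.round(1000*r.T@(np.array(X)-st["eef_pos"]),1)
E
python3 -c "
from h import *
print(shift([.5507,.292,.23]))"
```

```text
[-452.6 -170.9   10. ]
```

Emit:
arm_command(
  commands=[1,-56,-21,1,0,1,-112,-42,2,0,1,-168,-63,4,0,1,-224,-84,5,0,1,-280,-105,6,0,1,-336,-126,7,0,1,-395,-149,9,0,1,-452,-171,10,0],
  newtons=30,
)

```text
t: 1.15
eef_pos: [0.5515, 0.291, 0.2302]
tool_rot: [-3.141, -0.0, 2.871]
ft_force: [0.0, 1.1, 0.1]
opening: 0.0928
grasp_force: 0.0
```

Run:
```python
from h import *
st=state(); w=capture("wrist"); save("w1",w); np.save("w1.npy",w)
print(st["eef_pos"],st["tool_rot"],st["joint_positions"],shift([.5507,.292,.1]))
W=cam("wrist",st)
print("expected tenon top/ball",proj(W,[.5507,.292,.122]),proj(W,[.5507,.292,.033]))
```

```text
[0.55149142 0.29097558 0.23023939] [-3.14139953e+00 -4.31156447e-04  2.87082173e+00] [ 4.03224198e-01  1.98583041e-01  1.43144159e+00  1.18402600e-04
  1.51202543e+00 -8.96808231e-01] [  7.9   5.2 129.7]
expected tenon top/ball [275.9862181 213.7657866] [276.09961923 190.69445164]
```

View pics/w1.png

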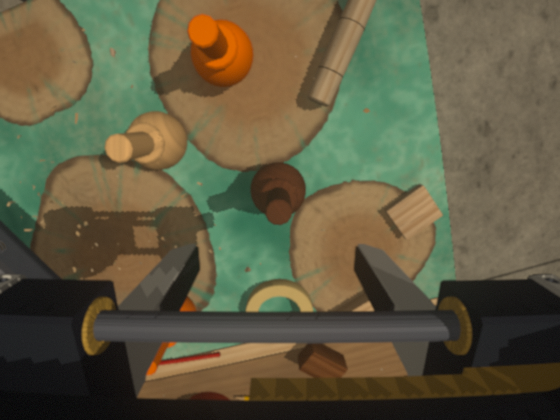

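The wrist view shows the dark finial's tenon top at (278,213), within 2 px of the prediction. The orange one is at (222,50), pale at (140,145).

Run:
```python
from h import *
for i in range(2):
    st=state(); print(st["t"],st["eef_pos"],np.abs(st["joint_vel"]).max()); capture("wrist")
st=state();w=capture("wrist");W=cam("wrist",st)
m=cv2.inRange(cv2.cvtColor(w[140:235,235:320],cv2.COLOR_RGB2HSV),(0,60,10),(12,255,120))
n,l,s,c=cv2.connectedComponentsWithStats(m);k=1+s[1:,4].argmax();print(s[k],c[k]+[235,140])
ys,xs=np.where(l==k);
for r in range(s[k][1],s[k][1]+s[k][3],6): x=xs[ys==r];print(r+140,x.min()+235,x.max()+235)
print(proj(W,[.5507,.292,.122]),proj(W,[.5507,.292,.033]),shift([.5507,.292,.1]))
```

```text
1.2 [0.55659343 0.28530694 0.22969043] 0.1284603577228613
1.25 [0.55409248 0.28767866 0.2295639 ] 0.07705518709201772
[  27   23   43   60 1231] [284.28269699 191.77822908]
163 277 282
169 268 295
175 265 299
181 269 303
187 265 304
193 290 304
199 276 303
205 269 299
211 268 293
217 270 288
[277.18129731 213.00301269] [277.07171056 190.08928975] [1.000e-01 8.000e-01 1.298e+02]
```

Emit:
arm_command(
  commands=[1,0,1,45,0,1,0,1,90,0,1,0,1,115,0,1,0,1,127,0,1,0,1,129,0,1,0,1,129,0],
)

```text
t: 2.1
eef_pos: [0.5511, 0.2942, 0.1031]
tool_rot: [3.14, 0.002, 2.871]
ft_force: [0.2, 0.6, 0.6]
opening: 0.0929
grasp_force: 0.0
```

Run:
```python
from h import *
st=state(); w=capture("wrist"); save("w2",w)
print(st["eef_pos"],st["ft_force"])
W=cam("wrist",st)
print(proj(W,[.5507,.292,.122]),proj(W,[.5507,.292,.033]))
```

```text
[0.55109599 0.2941547  0.10312028] [0.24440517 0.61795682 0.59248753]
[269.37404337 296.70933896] [271.81943797 230.30123682]
```

View pics/w2.png

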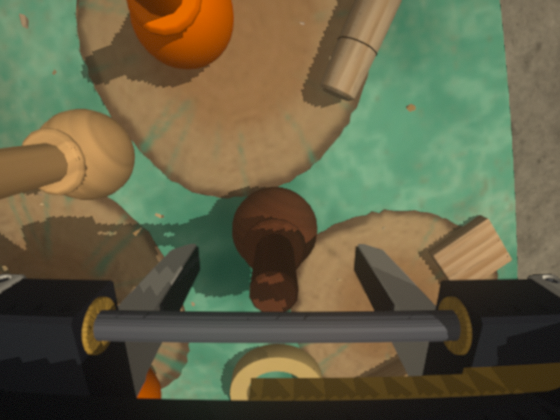

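The wrist picture has the tenon top at (274,291) and ball at (274,229), centred between the pads within about 1 mm. Now I close.

Emit:
arm_command(
  commands=[1,1,0,0,0,-1,1,0,0,0,-1,1,0,0,0,-1,1,0,0,0,-1,1,0,0,0,-1,1,0,0,0],
  newtons=40,
)

```text
t: 2.9
eef_pos: [0.5496, 0.2937, 0.1016]
tool_rot: [-3.142, -0.0, 2.871]
ft_force: [0.6, -0.7, -0.1]
opening: 0.0475
grasp_force: 0.0
```

Emit:
arm_command(
  commands=[-1,0,0,0,0,-1,0,0,0,0,-1,0,0,0,0,-1,0,0,0,0,-1,0,0,0,0,-1,0,0,0,0],
)

```text
t: 3.65
eef_pos: [0.5495, 0.2937, 0.1016]
tool_rot: [-3.141, -0.0, 2.871]
ft_force: [0.4, 0.6, -0.2]
opening: 0.0234
grasp_force: 40.0
```

Emit:
arm_command(
  commands=[-1,0,0,-20,0,-1,0,0,-45,0,-1,0,0,-75,0,-1,0,0,-88,0,-1,0,0,-88,0,-1,0,0,-88,0],
)

```text
t: 4.4
eef_pos: [0.5489, 0.2934, 0.1883]
tool_rot: [-3.14, -0.001, 2.871]
ft_force: [-0.4, 0.3, -1.9]
opening: 0.0231
grasp_force: 40.0
```

Run:
```python
from h import *
st=state();print(st["eef_pos"],st["opening"],st["ft_force"],shift([.587,-.113,.19]))
```

```text
[0.54893958 0.29341004 0.18834034] 0.02306086497270688 [-0.38695934  0.31633987 -1.89159257] [-145.4 -381.4   -1.4]
```

Emit:
arm_command(
  commands=[-1,-15,-40,-1,0,-1,-34,-90,-1,0,-1,-54,-142,-1,0,-1,-75,-197,-1,0,-1,-96,-252,-1,0,-1,-116,-304,-1,0,-1,-134,-351,-1,0,-1,-145,-381,-1,0],
)

```text
t: 5.4
eef_pos: [0.5864, -0.1145, 0.1888]
tool_rot: [-3.141, -0.003, 2.869]
ft_force: [-0.5, 0.3, -1.1]
opening: 0.0236
grasp_force: 40.0
```

Emit:
arm_command(
  commands=[-1,0,0,0,0,-1,0,0,0,0,-1,0,0,0,0,-1,0,0,0,0],
)

```text
t: 5.9
eef_pos: [0.5874, -0.1112, 0.1906]
tool_rot: [3.142, -0.0, 2.872]
ft_force: [0.3, -0.1, -1.2]
opening: 0.0236
grasp_force: 40.0
```

Run:
```python
from h import *
st=state();print(st["eef_pos"],st["tool_rot"],st["ft_force"],st["joint_positions"])
t=capture("top");s=capture("side");w=capture("wrist")
np.save("t3.npy",t);np.save("s3.npy",s);np.save("w3.npy",w)
o=np.zeros((600,800,3),np.uint8)
o[:300,:400]=cv2.resize(w[100:400,80:480],(400,300))
o[:300,400:]=cv2.resize(s[60:240,200:440],(400,300),interpolation=cv2.INTER_CUBIC)
o[300:,:400]=cv2.resize(t[110:290,290:530],(400,300),interpolation=cv2.INTER_CUBIC)
save("c3",o)
W=cam("wrist",st);x=[.587,-.113]
print("ring in wrist",proj(W,x+[.051]),"nuts", [proj(W,n) for n in((.6088,-.0527,.061),(.6444,-.1349,.061),(.5623,-.17,.061),(.5273,-.0884,.061))])
```

```text
[ 0.5873653  -0.11115729  0.19056199] [ 3.14150459e+00 -1.50846110e-04  2.87217726e+00] [ 0.25310367 -0.10484948 -1.20077505] [-2.72841347e-01  1.52100216e-01  1.55628543e+00  8.83845631e-05
  1.43335815e+00 -1.57423439e+00]
ring in wrist [273.25371424 205.24553928] nuts [array([340.98969787, 213.1372829 ]), array([267.53676155, 267.16439716]), array([206.99562622, 199.29381877]), array([281.77461518, 138.10170075])]
```

View pics/c3.png

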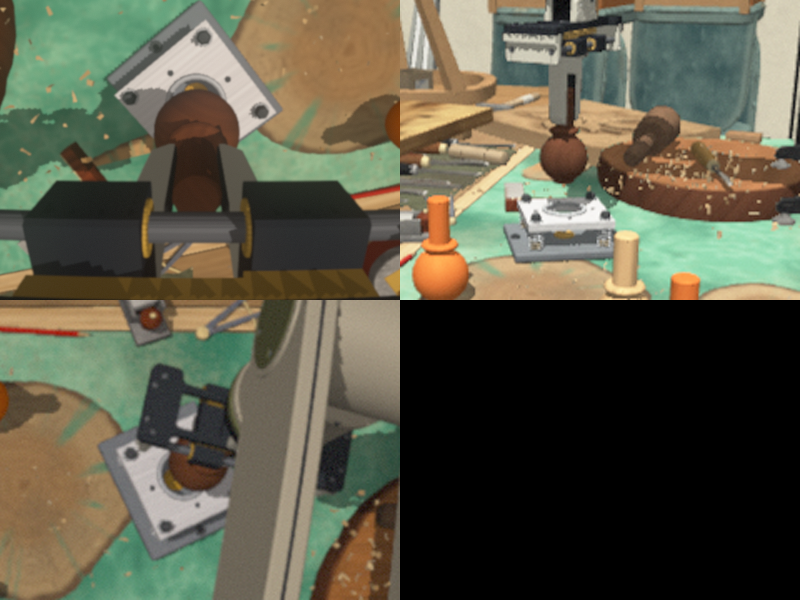

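Wrist crop: held upright above the jig. In full wrist pixels, nuts are at about (284,137), (207,198) and (339,211), and the ball's upper arc is visible. I'll measure the ball against the nuts in the same camera.

Run:
```python
from h import *
w=np.load("w3.npy")
st=dict(eef_pos=np.array([0.5873653,-0.11115729,0.19056199]),tool_rot=np.array([3.14150459,-1.50846110e-04,2.87217726]))
W=cam("wrist",st); Rt=R.from_euler('xyz',st["tool_rot"]).as_matrix()
hsv=cv2.cvtColor(cv2.GaussianBlur(w,(3,3),0),cv2.COLOR_RGB2HSV)
m=cv2.inRange(hsv,(0,90,20),(14,255,150)); m[:180]=0;m[265:]=0;m[:,:225]=0;m[:,330:]=0
m=cv2.morphologyEx(m,cv2.MORPH_OPEN,np.ones((3,3)))
pts=[]
for y in range(200,238,2):
    x=np.where(m[y])[0]
    if len(x)>30: pts+= [(x.min()-.5,y),(x.max()+.5,y)]
for x in range(255,298,2):
    y=np.where(m[:,x])[0]
    if len(y): pts.append((x,y.min()-.5))
pts=np.array(pts)
for it in range(3):
    r=np.array([ray(W,*p)[1] for p in pts]);r/=np.linalg.norm(r,axis=1)[:,None]
    n=np.linalg.lstsq(r,np.ones(len(r)),rcond=None)[0];e=r@n-1
    k=abs(e)<2.2*e.std();pts=pts[k]
c=n/np.linalg.norm(n);a=np.arccos(1/np.linalg.norm(n));d=.032/np.sin(a)
zb=st["eef_pos"][2]-.0686
p=W[3];B=p+c*(zb-p[2])/c[2]
print(len(pts),"ball by size",p+c*d,"by height",B,"tool",Rt.T@(B-st["eef_pos"]),"px",proj(W,B))
g=cv2.cvtColor(w,cv2.COLOR_RGB2GRAY);ns=[]
for u,v in((284,137),(207,198),(339,211)):
    q=g[v-9:v+10,u-9:u+10];print(q[9,9],np.median(q))
    mm=(q<110).astype(np.uint8);_,l,s,cc=cv2.connectedComponentsWithStats(mm)
    k=l[9,9];uv=cc[k]+[u-9,v-9];ns.append(onz(W,*uv,.059));print(uv,s[k])
ns=np.array(ns);print(ns,[np.linalg.norm(ns[i]-ns[j]) for i,j in((0,1),(0,2),(1,2))]);C=(ns[1]+ns[2])/2;print("C",C, "ball->C tool",1000*Rt.T@(C-B))
o=cv2.resize(w[120:270,190:360],(680,600));cv2.polylines;
for x,y in pts: cv2.circle(o,(int((x-190+.5)*4),int((y-120+.5)*4)),2,(0,255,0),-1)
save("c4",o)
```

```text
52 ball by size [ 0.59150145 -0.11126411  0.11195628] by height [ 0.58787687 -0.11025359  0.12196199] tool [-0.00026293  0.00100122  0.06860005] px [276.19446933 231.23743383]
90 127.0
[282.42       137.01333333] [  0   3  15  13 150]
70 92.0
[209.47567568 198.23783784] [  4   3  15  14 185]
79 132.0
[340.00689655 211.46206897] [  3   4  15  12 145]
[[ 0.52666147 -0.08759931  0.059     ]
 [ 0.56233483 -0.16800961  0.059     ]
 [ 0.60763671 -0.05299158  0.059     ]] [np.float64(0.08796820436109327), np.float64(0.08806067845052215), np.float64(0.12361798815582561)]
C [ 0.58498577 -0.1105006   0.059     ] ball->C tool [ 2.71156663 -1.0131604  62.96231077]
```

View pics/c4.png

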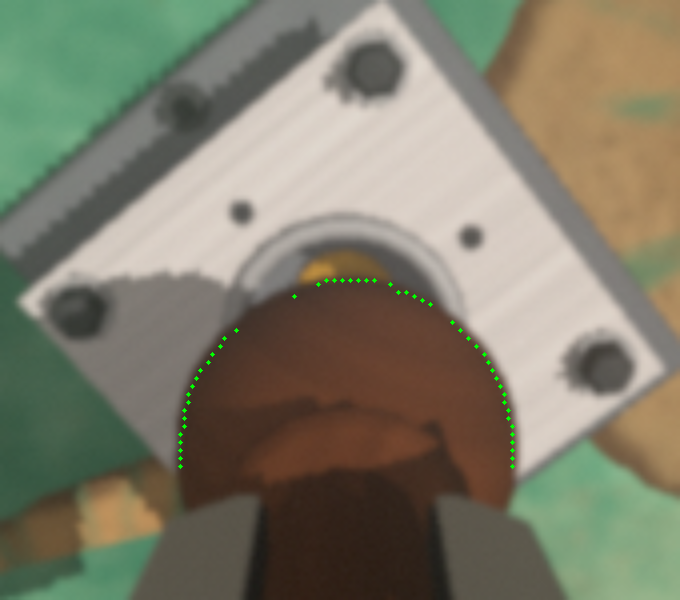

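Emit:
arm_command(
  commands=[-1,1.3,-1.3,10,0,-1,1.3,-1.3,25,0,-1,1.3,-1.3,36,0,-1,1.3,-1.3,42,0,-1,1.3,-1.3,42,0,-1,1.3,-1.3,42,0,-1,1.3,-1.3,42,0],
)

```text
t: 6.92
eef_pos: [0.5862, -0.1132, 0.1493]
tool_rot: [-3.142, 0.001, 2.871]
ft_force: [-0.7, -0.5, -1.1]
opening: 0.0232
grasp_force: 40.0
```

Run:
```python
from h import *
st=state();print(st["eef_pos"],st["tool_rot"],st["ft_force"])
w=capture("wrist");s=capture("side");t=capture("top");np.save("w4.npy",w);np.save("s4.npy",s)
o=np.zeros((600,800,3),np.uint8)
o[:,:400]=cv2.resize(w[120:270,225:325],(400,600),interpolation=cv2.INTER_CUBIC)
o[:,400:]=cv2.resize(s[105:225,260:340],(400,600),interpolation=cv2.INTER_CUBIC)
save("c5",o)
```

```text
[ 0.58618849 -0.11324457  0.14931047] [-3.14153763e+00  1.11592539e-03  2.87083525e+00] [-0.65401321 -0.51252622 -1.09979172]
```

View pics/c5.png

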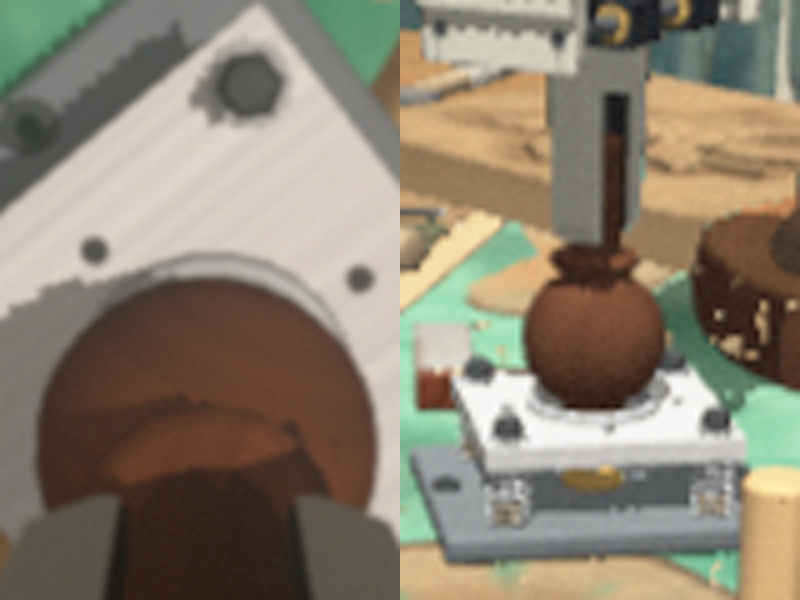

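Close view: the ball sits just above the ring. Side crop shows ball centre about x=595 and ring about 598. In the wrist view the plate holes are at crop (94,250) and (360,278), so I compute the ring centre from them.

Run:
```python
from h import *
w=np.load("w4.npy");st=dict(eef_pos=np.array([0.58618849,-0.11324457,0.14931047]),tool_rot=np.array([-3.14153763,1.11592539e-03,2.87083525]))
W=cam("wrist",st);Rt=R.from_euler('xyz',st["tool_rot"]).as_matrix();T=lambda X:1000*Rt.T@(X-st["eef_pos"])
g=255-cv2.cvtColor(w,cv2.COLOR_RGB2GRAY).astype(float);H=[]
for cx,cy in((94,250),(360,278)):
    u,v=round(225+cx/4),round(120+cy/4);q=g[v-4:v+5,u-4:u+5];q=np.clip(q-np.median(q)-15,0,None)
    yy,xx=np.mgrid[-4:5,-4:5];H.append(onz(W,u+(q*xx).sum()/q.sum(),v+(q*yy).sum()/q.sum(),.05))
a,b=T(H[0]),T(H[1]);mid=(a+b)/2;d=b-a;L=np.linalg.norm(d);print(a,b,"adjacent spacing",L)
for s in(1,-1): print("ring centre tool",mid[:2]+s*np.array([-d[1],d[0]])/2)
hsv=cv2.cvtColor(cv2.GaussianBlur(w,(3,3),0),cv2.COLOR_RGB2HSV);v=w.astype(int)
m=((v[:,:,0]-v[:,:,2])>25).astype(np.uint8)
pts=[]
for y in range(205,242,2):
    x=np.where(m[y,225:325])[0]+225; pts+=[(x.min()-.5,y),(x.max()+.5,y)]
for x in range(255,300,2):
    y=np.where(m[185:240,x])[0]+185; pts.append((x,y.min()-.5))
pts=np.array(pts)
for it in range(6):
    r=np.array([ray(W,*p)[1] for p in pts]);r/=np.linalg.norm(r,axis=1)[:,None]
    n=np.linalg.lstsq(r,np.ones(len(r)),rcond=None)[0];e=r@n-1;pts=pts[abs(e)<=2.2*e.std()+1e-9]
c=n/np.linalg.norm(n);al=np.arccos(1/np.linalg.norm(n));p=W[3];B=p+c*(.14931-.0686-p[2])/c[2]
print(len(pts),e.std(),"by size",T(p+c*.032/np.sin(al)),"by h",T(B))
```

```text
[ 30.55080664 -21.73253877  99.27763535] [24.62741554 32.37948967 99.28126798] adjacent spacing 54.435266121583126
ring centre tool [0.53309687 2.3617799 ]
ring centre tool [54.64512531  8.285171  ]
51 0.0001457464753342334 by size [-3.33426696  1.60765939 74.90873652] by h [-0.94109959  1.59643117 68.60147517]
```

Emit:
arm_command(
  commands=[-1,1.4,0.7,0,0,-1,1.4,0.7,2,0,-1,1.4,0.7,4,0,-1,1.4,0.7,6,0,-1,1.4,0.7,7,0,-1,1.4,0.7,8,0,-1,1.4,0.7,8,0,-1,1.4,0.7,8,0],
)

```text
t: 8.07
eef_pos: [0.585, -0.112, 0.141]
tool_rot: [3.141, 0.001, 2.871]
ft_force: [2.4, 1.2, 2.9]
opening: 0.0229
grasp_force: 40.0
```

Run:
```python
from h import *
st=state();print(st["eef_pos"],st["tool_rot"],st["ft_force"],st["wrist_torque"])
```

```text
[ 0.584984   -0.11198586  0.14100131] [3.14131415e+00 8.96893073e-04 2.87084920e+00] [2.39398855 1.21114466 2.8772828 ] [ 3.78601550e-01 -3.89830023e-01 -2.02781005e-06]
```

Emit:
arm_command(
  commands=[-1,-0.7,0.6,-4,0,-1,-0.7,0.6,-4,0,-1,-0.7,0.6,-4,0,-1,-0.7,0.6,-2,0,-1,-0.7,0.6,0,0,-1,-0.7,0.6,0,0,-1,-0.7,0.6,0,0,-1,-0.7,0.6,0,0],
)

```text
t: 9.07
eef_pos: [0.5856, -0.1117, 0.1409]
tool_rot: [-3.142, 0.0, 2.871]
ft_force: [0.5, 0.3, 4.2]
opening: 0.0234
grasp_force: 40.0
```

Run:
```python
from h import *
st=state();print(st["eef_pos"],st["tool_rot"],st["ft_force"],st["wrist_torque"])
```

```text
[ 0.58561059 -0.11169254  0.140902  ] [-3.14157349e+00  4.41740326e-04  2.87084379e+00] [0.48718702 0.26855737 4.17871019] [ 0.1406201   0.04113282 -0.04193584]
```

Emit:
arm_command(
  commands=[-1,0,0,2,0,-1,0,0,4,0,-1,0,0,6,0,-1,0,0,8,0,-1,0,0,9,0,-1,0,0,9,0],
  newtons=58,
)

```text
t: 9.82
eef_pos: [0.5857, -0.1117, 0.1319]
tool_rot: [3.142, 0.001, 2.871]
ft_force: [-0.6, 0.9, 6.1]
opening: 0.0232
grasp_force: 58.0
```

Emit:
arm_command(
  commands=[-1,0,0,2,0,-1,0,0,4,0,-1,0,0,6,0,-1,0,0,7,0,-1,0,0,7,0],
)

```text
t: 10.45
eef_pos: [0.5859, -0.1118, 0.1259]
tool_rot: [-3.142, 0.001, 2.871]
ft_force: [-2.8, 1.4, 12.7]
opening: 0.0231
grasp_force: 58.0
```

Run:
```python
from h import *
st=state();print(st["eef_pos"],st["tool_rot"],st["ft_force"],st["wrist_torque"])
```

```text
[ 0.58585965 -0.11176322  0.1258931 ] [-3.14155946e+00  1.11599934e-03  2.87086344e+00] [-2.76717127  1.42910975 12.65779605] [0.33457623 0.83453006 0.02458545]
```

Emit:
arm_command(
  commands=[-1,0.5,0.1,0.5,0,-1,0.5,0.1,1,0,-1,0.5,0.1,1.5,0,-1,0.5,0.1,2,0,-1,0.5,0.1,2,0],
)

```text
t: 11.08
eef_pos: [0.5858, -0.1117, 0.1244]
tool_rot: [-3.141, 0.002, 2.871]
ft_force: [-2.3, 1.2, 14.6]
opening: 0.0228
grasp_force: 58.0
```

Emit:
arm_command(
  commands=[-1,0,0,0.5,0,-1,0,0,0.5,0,-1,0,0,0.5,0],
)

```text
t: 11.45
eef_pos: [0.5858, -0.1117, 0.1239]
tool_rot: [-3.142, 0.002, 2.871]
ft_force: [-3.1, 1.3, 14.4]
opening: 0.0232
grasp_force: 58.0
```

Emit:
arm_command(
  commands=[-1,0.3,0,0.7,0,-1,0.3,0,1,0,-1,0.3,0,1,0,-1,0.3,0,1,0],
)

```text
t: 11.95
eef_pos: [0.5859, -0.1117, 0.1238]
tool_rot: [-3.141, 0.003, 2.871]
ft_force: [-5.0, 1.4, 18.7]
opening: 0.0227
grasp_force: 58.0
```

Emit:
arm_command(
  commands=[-1,0,0,0.5,0,-1,0,0,1,0,-1,0,0,1,0,-1,0,0,1,0],
)

```text
t: 12.45
eef_pos: [0.5861, -0.1118, 0.1238]
tool_rot: [-3.141, 0.004, 2.871]
ft_force: [-7.5, 2.8, 25.1]
opening: 0.0231
grasp_force: 58.0
```

Run:
```python
from h import *
st=state();print(st["eef_pos"],st["tool_rot"],st["ft_force"],st["wrist_torque"])
s=capture("side");w=capture("wrist")
o=np.zeros((600,800,3),np.uint8)
o[:,:400]=cv2.resize(w[120:270,225:325],(400,600),interpolation=cv2.INTER_CUBIC)
o[:,400:]=cv2.resize(s[105:225,260:340],(400,600),interpolation=cv2.INTER_CUBIC)
save("c6",o)
```

```text
[ 0.58605924 -0.11177546  0.12378665] [-3.14142941  0.00365671  2.87082271] [-7.49356704  2.76715412 25.07436692] [ 0.48919539  1.6202289  -0.03040684]
```

View pics/c6.png

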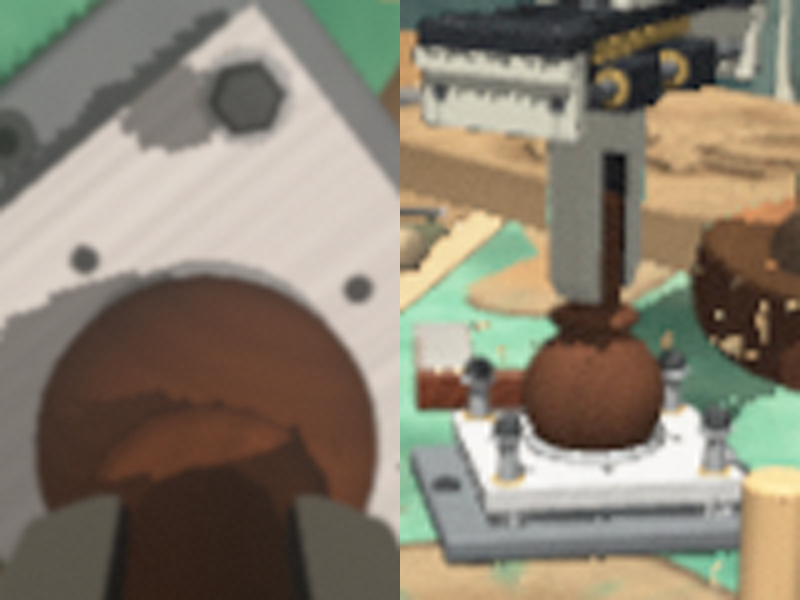

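The plate is on its stops: z stays at 0.1238 while the force climbs to 25 N. The side crop shows the nuts standing well clear above the sunken plate, with the finial upright. I relieve the sideways load a little.

Emit:
arm_command(
  commands=[-1,0.4,-0.1,0,0,-1,0.8,-0.1,-0.2,0,-1,0.8,-0.1,-0.3,0,-1,0.8,-0.1,-0.3,0,-1,0.8,-0.1,-0.3,0,-1,0.8,-0.1,-0.3,0],
)

```text
t: 13.3
eef_pos: [0.5857, -0.1117, 0.1238]
tool_rot: [-3.142, 0.005, 2.871]
ft_force: [-4.0, 1.6, 21.2]
opening: 0.0227
grasp_force: 58.0
```

Run:
```python
from h import *
st=state();print(st["eef_pos"],st["tool_rot"],st["ft_force"],st["wrist_torque"],abs(st["joint_vel"]).max())
```

```text
[ 0.58569038 -0.11170557  0.12377209] [-3.14156256  0.00461396  2.87084872] [-3.99228176  1.61915277 21.19368822] [ 0.35790462  0.92624561 -0.060516  ] 0.0009615438621185207
```

Home on the stops (z unchanged), net 22 N, tilt 0.3°, steady. Handing in.

```bash
python3 -c "
from workcell import *
print(job_done())"
```

```text
the job is handed in; nothing more can be done
None
```

I handed the job in at about 13.3 s with the dark finial held by its tenon in the jig's ring, steady, tilted about 0.3° and pressed with about 22 N; I read the plate as on its stops because the height stopped changing while the force kept rising, but I could not read the marking point's travel directly.

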